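Shut the hinged pot mould and fasten its draw latch

TASK

Get the two-part pot mould ready for the next pot: swing its open half shut, hook the latch's wire bail over the keeper so that the cross bar sits under the keeper's nose, and press the latch lever down past centre until it lies flat and holds the two halves tightly together. Leave the finished pot, the tin cutter and the lump of dough beside the mould where they are.

Things in the scene. Friction and masses are not known exactly. Their poses are not given: they have to be found in the camera images.
- mould: Reddish wooden two-part mould on a plywood baseboard, fixed to the table. Origin: on the table under the centre of the 58 mm cavity. z up; seam between the halves = plane y 0, along x from -88 (latch end, nearer the robot) to +72 mm (hinge end). Fixed half y -78 to 0, swinging half (shut) y 0 to 66 mm; tops flat, 92 mm up. The latch works in the plane x = -59 mm; below, x y z are the mould's.
- swing_half (a joint): Angle of the swinging half about its upright hinge pin at mould (78, 0) mm: 0 = shut (stop), growing as the near end swings out to +y. Starts 0.2 to 0.5, stays where put; some 1 to 2 N at the near end moves it. 0.5 to 1 kg.
- push_point (a point): On the flat outer side of the swinging half (a good place to push it shut), 10 mm from its near end, 68 mm above the table; shut, it is at mould (-78, 66, 68) mm. That side is plain and upright from 16 to 92 mm above the table.
- keeper_seat (a point): Where the bar's centre sits when latched; shut, at mould (-59, 16, 102) mm. Keeper: steel hook 14 mm wide (x) on the swinging half's top. From this point: post ends at y -4; nose from the post out to y +2, underside z +6.2, top z +9.8; foot plate top z -8, wood z -10 mm. Open to +y: bring the bar down beyond y +6, then back to -y under the nose.
- lever (a joint): Steel latch lever: 0 = flat, pointing to -y over the fixed half (stop); 1.57 = upright; up to 2.5 = leaning to the keeper (+y). Starts 1.75 to 2.35, stays where put. Bail hooked: free down to about 1.2, then springs resist with up to 8 N at its end (most at 0.8), falling to zero at dead centre near 0.1; below that it snaps flat.
- lever_pivot (a point): On the lever's pivot axis (along x), mid-width, at mould (-59, -22, 106) mm. The lever is 24 mm wide and reaches 52 mm from the axis; its outer face (the upper face when flat) lies 5 mm off the axis; the last 6 mm curl up a little.
- bail_bar (a point): Centre of the bail's cross bar, along x: 8 mm thick, 53 mm long, round ends, free to turn in the grip when held across its ends. Two rods (x -16.5, +16.5 mm) join it to pins on the lever, 47 mm off (springs stretch up to 8 mm, 14 N/mm). Starts standing 50 to 105 degrees above +y, stays where put; moving it moves the lever. Keeper and lever pass between the rods.
- bail_pins (a point): Midway between the two pins that join the bail to the lever, 14 mm from the lever's pivot axis; lever flat: on the -y side of the pivot, 2 mm lower. They ride up and over to +y as the lever opens, which lets the bar reach over the nose.
- finished_pot: Bystander: dried dough pot with noodle hair, 55 x 59 x 73 mm, loose on the table to the right of the mould; origin at the centre of its underside.
- petal_cutter: Bystander: tin petal cutter, 58 x 56 x 23 mm, loose on the table to the right of the mould; origin at the centre of its underside.
- dough_lump: Bystander: lump of pink dough, 51 x 54 x 38 mm, loose on the table behind the hinge end; origin at the centre of its underside.

How it is judged:
By the outcome, as a careful person would: the job done as asked, in the order asked, and still so for the second after the job is handed in, with the robot touching nothing.
It also fails if it takes over 50 s, if anything falls off the work surface, if the arm or the gripper's body presses on something with over 40 N, if the wrist force passes 120 N, or if a joint passes its speed limit or range.

ROBOT

A 6-joint arm with a two-finger parallel gripper is mounted at the origin on a cart in front of the work surface, level with it; the furniture and walls round the work are solid. World frame = base frame: x ahead of the robot, y to its left, z up, the work surface at z = 0. Lengths are in mm, angles in rad, forces in N, time in s.
With the tool pointing down it reaches from about 325 to 850 mm from the base axis. Payload 4.4 kg.
Tool frame: the origin (TCP) lies midway between the tips of the shut fingers; the grasp point (between the pads) lies 19 mm behind it; z points along the fingers, y is the line along which they close (so a half turn about z gives the same grasp; the last joint's range is limited). The gripper opens to 94 mm and grips with 3 to 60 N. Pads are 16 mm wide; open, the fingers measure 119 mm over their backs; the gripper's body (75 mm by 177 mm) begins 78 mm behind the grasp point.
Start: joints at [-1.323, 0.207, 1.542, -0, 1.393, -0.15], TCP at [223.268, -529.885, 205.447] pointing down, gripper open.
Joint ranges: [-2.73, 2.73], [-0.86, 2.22], [0.23, 2.46], [-1.11, 4.25], [0.08, 2.63], [-2.82, 2.82]. Speed limits (rad/s): [2.79, 2.79, 3.14, 3.14, 3.14, 3.14].

INTERFACE

Orientations are given as a rotation vector (axis times angle).
In Python, from rig import env gives the robot as it stands.
- The arm moves only by the tool move_arm, never from a script. Its argument "series" is a list of rows, each an object with "dr": the turn, a rotation vector about the world's x, y, z as a fraction of full scale, a list of three; "xyz": the shift along the world's x, y, z as a fraction of full scale, a list of three; "gripper": the opening, from 0 (shut) to 1 (fully open). In form: [{"dr": [wx, wy, wz], "xyz": [dx, dy, dz], "gripper": gripper}, ...]. A call has 1 to 5 rows; each row shifts and turns the commanded pose from where the row before left it; what a row does not reach is not made up. Full scale, the value 1, is 0.5 m for a shift and pi rad for a turn. A row lasts 1/12 s, in which the tool goes at most 41.7 mm and 7.16 degrees, less where a joint would pass 70% of its speed; a pose out of reach is approached as far as the arm can. A call with a number of a shift or a turn outside -1 to 1 is refused whole. A call with a gripper value outside its range is refused whole. The fingers move at their own pace and stop on an object; "squeeze" is the grip in N (left out, the last holds). Time passes only in rows, so rows that do not move let the fingers close. It gives the time, the measured TCP pose, the force, the opening and the grip force at its end, in the units of the state.
- env.read_state(): the state, without advancing time (a new reading comes with each control period).
- env.get_image(name): name is "scene" or "top" or "wrist"; returns a dict with "frame" (384x512x3 uint8, red, green, blue), "intrinsics" (3x3 intrinsics, pixels), "distortion" ([k1, k2, p1, p2, k3] as OpenCV has them; the pictures are not rectified), "world_from_camera" (4x4, takes a point from camera to world coordinates). Camera axes: x right, y up, looking along -z (the intrinsics and any distortion apply to the point x, -y, -z); pixel columns grow to the right and rows downward; lengths in mm; the calibration is good to about 2 mm. A picture is of the moment at which its call begins. There is no depth.
- env.close_job(): hands the job in; it is judged then, once.
The state is a dict: "time": time; "joints": joint angles; "qvel": joint speeds; "joint_efforts": joint torques, N m; "position": TCP position; "orientation": TCP orientation; "contact_force": force on the tool from outside, world axes, zero at the start; "moment": the same for the moment, N m; "width": finger opening in mm; "grasp_force": force on a finger pad.
Only numpy, scipy, OpenCV 4.12 (cv2) and the standard library are available. Lean on these libraries where they do the work, as an engineer would, in place of code of your own. Each camera call takes 0.05 s, during which the arm holds its last target. There are 200 camera calls.

## Working session

There is one attempt and no reset: what is moved stays moved. The work goes in short steps, Python scripts to look and compute and a tool call to move; the robot and the scene stay as the last step left them, time stands still between calls to the robot, and variables do not carry over. Pictures are saved under pics/ and viewed, at most 10 in all, crops included, and the job is handed in when it is done.

Besides the shell and the picture viewer there is one more tool, called after "Emit:" as name(argument=value, ...), one argument or row to a line, values as JSON. move_arm: Moves the arm, as the interface text tells. Its arguments: {"type":"object","properties":{"series":{"type":"array","items":{"type":"object","properties":{"dr":{"type":"array","items":{"type":"number","minimum":-1,"maximum":1}},"xyz":{"type":"array","items":{"type":"number","minimum":-1,"maximum":1}},"gripper":{"type":"number"}}}},"squeeze":{"type":"number"}},"required":["series"]}

```bash
mkdir -p pics; cat > h.py <<'E'
import numpy as np, cv2
from rig import env
def save(n,f):
    d=env.get_image(n); cv2.imwrite(f'pics/{f}.png',d['frame'][:,:,::-1]); np.savez(f'pics/{f}.npz',**{k:np.array(v) for k,v in d.items()}); return d
def ray(d,px):
    K=np.array(d['intrinsics'],float);D=np.array(d['distortion'],float);T=np.array(d['world_from_camera'])
    u=cv2.undistortPoints(np.array([[px]],float),K,D)[0,0]
    v=T[:3,:3]@np.array([u[0],-u[1],-1]); return T[:3,3],v/np.linalg.norm(v)
def onz(d,px,z):
    o,v=ray(d,px); return o+v*(z-o[2])/v[2]
def proj(d,P):
    K=np.array(d['intrinsics'],float);D=np.array(d['distortion'],float);T=np.array(d['world_from_camera'])
    p=(np.atleast_2d(P)-T[:3,3])@T[:3,:3]; p=p*[1,-1,-1]
    return cv2.projectPoints(p,np.zeros(3),np.zeros(3),K,D)[0][:,0]
def tri(rs):
    A=0;b=0
    for o,v in rs:
        M=np.eye(3)-np.outer(v,v);A=A+M;b=b+M@o
    return np.linalg.solve(A,b)
def load(f): return dict(np.load(f'pics/{f}.npz'))
E
python3 - <<'E'
from h import *
a=save('scene','s0');b=save('top','t0')
for d in(a,b): print(np.round(d['world_from_camera'],2).tolist(),np.round(d['intrinsics'][0],1))
print(env.read_state())
im=np.vstack([a['frame'],b['frame']])
E
```

```text
[[0.74, 0.27, -0.62, 56.75], [-0.68, 0.3, -0.67, -678.32], [0.01, 0.92, 0.4, 419.85], [0.0, 0.0, 0.0, 1.0]] [365.3   0.  255.1]
[[-0.09, 0.97, -0.23, 415.68], [-1.0, -0.09, 0.02, -83.43], [-0.0, 0.23, 0.97, 908.28], [0.0, 0.0, 0.0, 1.0]] [472.5   0.  255. ]
{'time': 0.1, 'joints': array([-1.32249938e+00,  2.07342981e-01,  1.54278974e+00, -4.47876035e-05,
        1.39350501e+00, -1.50515053e-01]), 'qvel': array([ 1.23166795e-03, -2.63476079e-03, -4.97700531e-03, -1.07259996e-03,
       -4.82360958e-04, -3.17628147e-05]), 'joint_efforts': array([ 4.23172251e-04, -3.71859562e+01, -2.82292610e+01,  6.99910708e-02,
        3.11650441e-02, -5.83677252e-05]), 'position': array([ 223.07324633, -529.17736133,  204.41240023]), 'orientation': array([-3.07733763e+00, -6.21917123e-01,  2.26002213e-04]), 'contact_force': array([0.53988087, 0.67085701, 0.39123761]), 'moment': array([-0.02115176,  0.03103682, -0.0096745 ]), 'grasp_force': 0.0, 'width': 93.86323619842211}
```

View pics/t0.png

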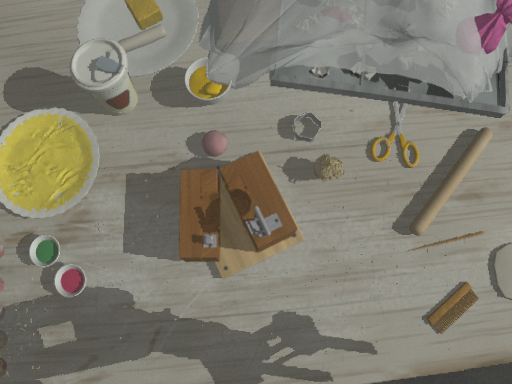

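View pics/s0.png

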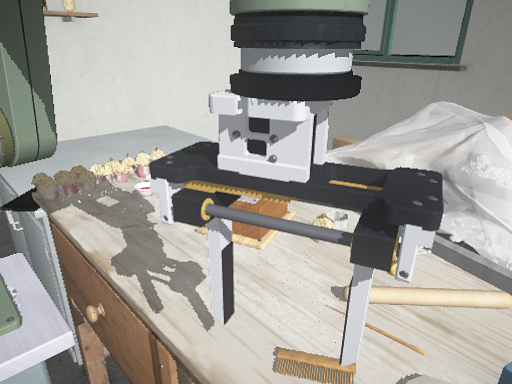

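The top view shows the fixed half at about (258,200), the swinging half at (200,213) and open to the left, and the latch near (262,220). The keeper is near (210,240). In the scene view the gripper blocks the mould.

```bash
python3 - <<'E'
import cv2
i=cv2.imread('pics/t0.png')[140:280,165:315]
cv2.imwrite('pics/t0c.png',cv2.resize(i,None,fx=4,fy=4,interpolation=cv2.INTER_CUBIC))
E
```

```text
(no output)
```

View pics/t0c.png

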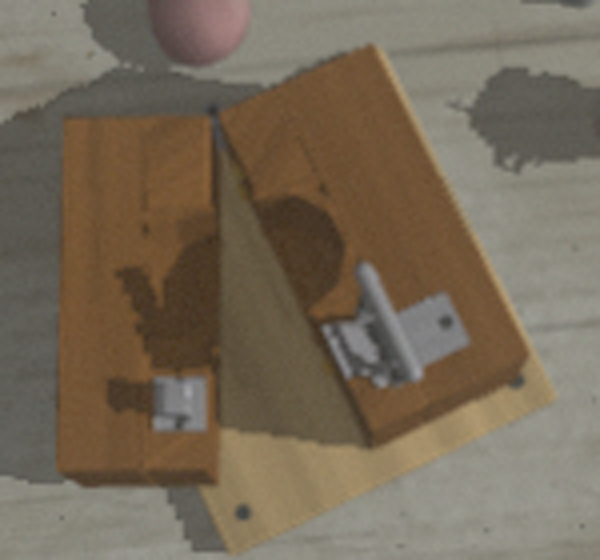

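Crop: fixed half's top corners are at about (218,112), (372,46), (527,352) and (370,437). The swinging half's are at (63,118), (213,118), (217,470) and (58,470). The bar runs from (365,270) to (408,378), and the keeper is at (180,402).

```bash
cat >> h.py <<'E'
def fit2(m,w):
    m=np.array(m,float);w=np.array(w,float);mc,wc=m.mean(0),w.mean(0);a=m-mc;b=w-wc
    t=np.arctan2((a[:,0]*b[:,1]-a[:,1]*b[:,0]).sum(),(a*b).sum());R=np.array([[np.cos(t),-np.sin(t)],[np.sin(t),np.cos(t)]])
    return t,wc-R@mc,R,w-(m@R.T+wc-R@mc)
E
python3 - <<'E'
from h import *
d=load('t0')
c=lambda x,y:(x/4+165-.375,y/4+140-.375)
F=[(218,112),(372,46),(527,352),(370,437)]
w=[onz(d,c(*p),92)[:2] for p in F]
t,o,R,r=fit2([(72,0),(72,-78),(-88,-78),(-88,0)],w);print(t,o,r.round(1))
S=[(63,118),(213,118),(217,470),(58,470)]
w=[onz(d,c(*p),92)[:2] for p in S]
t2,o2,R2,r2=fit2([(72,66),(72,0),(-88,0),(-88,66)],w);print(t2,t2-t,o2,r2.round(1))
print('pin',o+R@[78,0],o2+R2@[78,0])
for p in [(365,270),(408,378)]:
  for z in (110,140,160): print((R.T@(onz(d,c(*p),z)[:2]-o)).round(1),z)
print('keeper',(R2.T@(onz(d,c(180,402),100)[:2]-o2)))
th=t2
print('near end seam',o2+R2@[-88,0],'push',o2+R2@[-78,66], 'shutpush',o+R@[-78,66])
print('cam', R.T@(d['world_from_camera'][:2,3]-o))
E
```

```text
0.3516951170919742 [592.84112633 -65.36883998] [[ 0.6 -1.1]
 [-1.7  0.1]
 [ 2.4  1.2]
 [-1.3 -0.2]]
-0.07337365181041458 -0.42506876890238876 [588.3880635  -33.44744665] [[-0.1  1.2]
 [-1.7 -0.5]
 [ 0.2 -1.8]
 [ 1.6  1.1]]
pin [666.06675504 -38.49864644] [666.17819366 -39.1654576 ]
[-25.1 -28. ] 110
[-30.6 -25.3] 140
[-34.3 -23.5] 160
[-75.4 -24.3] 110
[-79.  -21.7] 140
[-81.4 -20. ] 160
keeper [-58.87056606  13.43504129]
near end seam [500.62483972 -26.99635738] push [515.43625029  38.09298213] shutpush [496.87918002 -30.27888616]
cam [-172.53755639   44.06989621]
```

Emit:
move_arm(
  series=[
    {"xyz":[0.033,0.067,0],"dr":[0,0,0.027],"gripper":0},
    {"xyz":[0.033,0.067,0],"dr":[0,0,0.027],"gripper":0},
    {"xyz":[0.033,0.067,0],"dr":[0,0,0.027],"gripper":0},
    {"xyz":[0.033,0.067,0],"dr":[0,0,0.027],"gripper":0},
    {"xyz":[0.033,0.067,0],"dr":[0,0,0.027],"gripper":0},
  ],
)

```text
time: 0.52
position: [305.9, -360.5, 204.8]
orientation: [-2.876, -1.261, -0.0]
contact_force: [0.5, 0.2, -0.0]
width: 64.0
grasp_force: 0.0
```

Emit:
move_arm(
  series=[
    {"xyz":[0.033,0.067,0],"dr":[0,0,0.027],"gripper":0},
    {"xyz":[0.033,0.067,0],"dr":[0,0,0.027],"gripper":0},
    {"xyz":[0.033,0.067,0],"dr":[0,0,0.027],"gripper":0},
    {"xyz":[0.033,0.067,0],"dr":[0,0,0.027],"gripper":0},
    {"xyz":[0.033,0.067,0],"dr":[0,0,0.027],"gripper":0},
  ],
)

```text
time: 0.93
position: [388.4, -193.0, 205.2]
orientation: [-2.547, -1.839, 0.0]
contact_force: [0.8, -0.1, 0.7]
width: 30.8
grasp_force: 0.0
```

Emit:
move_arm(
  series=[
    {"xyz":[0.033,0.067,0],"dr":[0,0,0.027],"gripper":0},
    {"xyz":[0.033,0.067,0],"dr":[0,0,0.027],"gripper":0},
    {"xyz":[0.033,0.067,0],"dr":[0,0,0.027],"gripper":0},
    {"xyz":[0.033,0.067,0],"dr":[0,0,0.027],"gripper":0},
    {"xyz":[0.033,0.067,0],"dr":[0,0,0.027],"gripper":0},
  ],
)

```text
time: 1.35
position: [470.9, -25.4, 205.1]
orientation: [-2.102, -2.334, 0.0]
contact_force: [0.2, -0.7, -0.9]
width: 0.4
grasp_force: 0.0
```

Emit:
move_arm(
  series=[
    {"xyz":[0.033,0.067,0],"dr":[0,0,0.027],"gripper":0},
    {"xyz":[0.033,0.067,0],"dr":[0,0,0.027],"gripper":0},
    {"xyz":[0.033,0.067,0],"dr":[0,0,0.027],"gripper":0},
    {"xyz":[0,0,0],"dr":[0,0,0],"gripper":0},
  ],
)

```text
time: 1.68
position: [521.7, 78.5, 205.0]
orientation: [-1.783, -2.585, -0.004]
contact_force: [-0.7, -1.1, -0.4]
width: 0.3
grasp_force: 0.0
```

Emit:
move_arm(
  series=[
    {"xyz":[0,0,-0.08],"dr":[0,0,0],"gripper":0},
    {"xyz":[0,0,-0.08],"dr":[0,0,0],"gripper":0},
    {"xyz":[0,0,-0.08],"dr":[0,0,0],"gripper":0},
    {"xyz":[0,0,-0.054],"dr":[0,0,0],"gripper":0},
    {"xyz":[-0.006,-0.02,0],"dr":[0,0,0],"gripper":0},
  ],
)

```text
time: 2.1
position: [510.6, 63.6, 51.7]
orientation: [-1.786, -2.569, 0.012]
contact_force: [-1.7, -0.9, -0.6]
width: 0.3
grasp_force: 0.0
```

Emit:
move_arm(
  series=[
    {"xyz":[-0.006,-0.022,0],"dr":[0,0,0],"gripper":0},
    {"xyz":[-0.006,-0.022,0],"dr":[0,0,0],"gripper":0},
    {"xyz":[-0.006,-0.022,0],"dr":[0,0,0],"gripper":0},
    {"xyz":[-0.006,-0.022,0],"dr":[0,0,0],"gripper":0},
    {"xyz":[-0.006,-0.022,0],"dr":[0,0,0],"gripper":0},
  ],
)

```text
time: 2.52
position: [504.0, 6.2, 60.6]
orientation: [1.793, 2.574, 0.003]
contact_force: [0.2, 1.8, -0.5]
width: 0.5
grasp_force: 0.6
```

Emit:
move_arm(
  series=[
    {"xyz":[-0.006,-0.02,0],"dr":[0,0,0],"gripper":0},
    {"xyz":[-0.006,-0.018,0],"dr":[0,0,0],"gripper":0},
    {"xyz":[-0.004,-0.014,0],"dr":[0,0,0],"gripper":0},
  ],
)

```text
time: 2.77
position: [495.2, -19.6, 59.6]
orientation: [1.794, 2.575, 0.001]
contact_force: [-0.6, 1.1, 0.2]
width: 0.1
grasp_force: 0.4
```

Emit:
move_arm(
  series=[
    {"xyz":[0.002,-0.006,0],"dr":[0,0,0],"gripper":0},
    {"xyz":[0,0,0],"dr":[0,0,0],"gripper":0},
  ],
)

```text
time: 2.93
position: [494.9, -20.9, 58.9]
orientation: [-1.795, -2.576, -0.001]
contact_force: [-2.0, 2.9, 2.0]
width: 0.6
grasp_force: 1.6
```

Emit:
move_arm(
  series=[
    {"xyz":[0.002,-0.006,0],"dr":[0,0,0],"gripper":0},
    {"xyz":[0,0,0],"dr":[0,0,0],"gripper":0},
  ],
)

```text
time: 3.1
position: [494.9, -20.9, 58.9]
orientation: [-1.792, -2.573, -0.005]
contact_force: [-5.1, 11.9, 8.6]
width: 0.6
grasp_force: 6.0
```

Emit:
move_arm(
  series=[
    {"xyz":[-0.01,0.028,0],"dr":[0,0,0],"gripper":0},
    {"xyz":[-0.02,0.056,0.03],"dr":[0,0,0],"gripper":0},
    {"xyz":[-0.02,0.056,0.05],"dr":[0,0,0],"gripper":0.9},
    {"xyz":[0,0.05,0.06],"dr":[0,0,0],"gripper":0.9},
    {"xyz":[0,0,0.08],"dr":[0,0,0],"gripper":0.9},
  ],
)

```text
time: 3.52
position: [468.3, 74.2, 167.1]
orientation: [-1.786, -2.578, 0.004]
contact_force: [0.7, 0.8, 0.0]
width: 16.7
grasp_force: 0.0
```

```bash
python3 - <<'E'
from h import *
print(env.read_state()['position'])
a=save('scene','s1');b=save('top','t1');c=save('wrist','w1')
o=np.array([592.84,-65.37]);t=.3517;R=np.array([[np.cos(t),-np.sin(t)],[np.sin(t),np.cos(t)]])
p=np.r_[o+R@[-59,-20],130]
ims=[]
for d,f in((a,4),(b,4)):
    u=proj(d,p)[0];print(u)
    x,y=(int(u[0])-45,int(u[1])-55); print('off',x,y)
    ims.append(cv2.resize(d['frame'][y:y+110,x:x+95,::-1],None,fx=4,fy=4,interpolation=cv2.INTER_CUBIC))
cv2.imwrite('pics/c1.png',np.hstack(ims)); print(proj(c,p))
E
```

```text
[468.29382669  74.23159599 167.10037223]
[241.1368523  182.83177478]
off 196 127
[260.33628371 224.70562061]
off 215 169
[[262.07228315 393.00260158]]
```

View pics/c1.png

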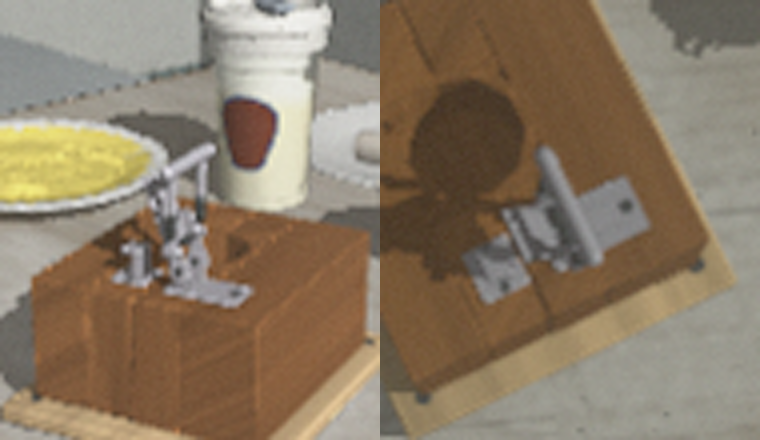

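Closed seam. Scene crop: bar from (153,187) to (210,152). Top crop: bar from (163,153) to (217,261), with the keeper near (115,270).

```bash
cat >> h.py <<'E'
O=np.array([592.84,-65.37]);TH=.3517;RM=np.array([[np.cos(TH),-np.sin(TH)],[np.sin(TH),np.cos(TH)]])
def m2w(x,y,z): return np.r_[O+RM@[x,y],z]
def w2m(p): return np.r_[RM.T@(np.array(p)[:2]-O),p[2]]
E
python3 - <<'E'
from h import *
a=load('s1');b=load('t1')
s=lambda x,y:(196+x/4-.375,127+y/4-.375)
t=lambda x,y:(215+x/4-.375,169+y/4-.375)
E=[]
for p,q in(((153,187),(163+54,261)),((210,152),(163,153))):
    rs=[ray(a,s(*p)),ray(b,t(*q))];P=tri(rs);E.append(P);print(w2m(P).round(1),[np.linalg.norm(np.cross(P-o,v)).round(1) for o,v in rs])
m=(E[0]+E[1])/2;print(w2m(m),m)
for d,n,off in((a,'s',(196,127)),(b,'t',(215,169))):
  for P in [(-59,16,102),(-59,-22,106),(-88,0,92),(-88,66,92),(-88,-78,92)]: print(n,P,((proj(d,m2w(*P))[0]-off)*4).round())
E
```

```text
[-84.5 -20.7 160.7] [np.float64(3.2), np.float64(3.2)]
[-34.1 -23.2 165.2] [np.float64(0.9), np.float64(0.9)]
[-59.31095247 -21.94369676 162.97657733] [ 544.71904132 -106.4027704   162.97657733]
s (-59, 16, 102) [126. 259.]
s (-59, -22, 106) [184. 264.]
s (-88, 0, 92) [124. 298.]
s (-88, 66, 92) [ 25. 276.]
s (-88, -78, 92) [250. 326.]
t (-59, 16, 102) [105. 269.]
t (-59, -22, 106) [185. 230.]
t (-88, 0, 92) [168. 317.]
t (-88, 66, 92) [ 29. 382.]
t (-88, -78, 92) [329. 240.]
```

Emit:
move_arm(
  series=[
    {"xyz":[0,0,0.08],"dr":[0,0,0],"gripper":1},
    {"xyz":[0.03,-0.072,0.02],"dr":[0,0,0],"gripper":1},
    {"xyz":[0.03,-0.072,0],"dr":[0,0,0],"gripper":1},
    {"xyz":[0.03,-0.072,0],"dr":[0,0,0],"gripper":1},
    {"xyz":[0.03,-0.072,0],"dr":[0,0,0],"gripper":1},
  ],
)

```text
time: 4.08
position: [531.3, -74.9, 217.4]
orientation: [-1.794, -2.578, 0.002]
contact_force: [1.3, 0.8, -0.3]
width: 62.3
grasp_force: 0.0
```

Emit:
move_arm(
  series=[
    {"xyz":[0.032,-0.072,0],"dr":[0,0,0],"gripper":1},
    {"xyz":[0,0,0],"dr":[0,0,0],"gripper":1},
    {"xyz":[0,0,0],"dr":[0,0,0],"gripper":1},
  ],
)

```text
time: 4.33
position: [546.8, -111.2, 216.3]
orientation: [-1.798, -2.573, 0.002]
contact_force: [0.2, 0.4, 0.2]
width: 82.3
grasp_force: 0.0
```

```bash
python3 - <<'E'
from h import *
s=env.read_state();print(s['position'],w2m(s['position']),s['orientation'],s['width'])
c=save('wrist','w2');print(np.round(c['world_from_camera'],2).tolist(),proj(c,m2w(-59,-22,164)))
E
```

```text
[ 546.76973084 -111.21251416  216.27759129] [-59.04271793 -27.16547929 216.27759129] [-1.79795686e+00 -2.57255523e+00  2.05056933e-03] 82.26943527318316
[[0.94, -0.33, -0.09, 519.33], [0.34, 0.9, 0.26, -36.63], [-0.0, -0.27, 0.96, 395.53], [0.0, 0.0, 0.0, 1.0]] [[261.74178821 201.37954853]]
```

View pics/w2.png

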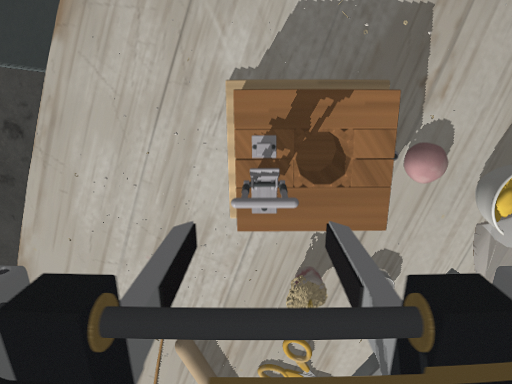

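The wrist view shows the bar centre at (265,203), with ends at 232 and 298. The mould's top corners are at (234,90), (400,90), (388,230) and (238,230), and the keeper is at (264,147).

```bash
python3 - <<'E'
from h import *
c=load('w2')
F=[(234,90),(400,90),(387.5,230),(237.5,230)];M=[(-88,66),(72,66),(72,-78),(-88,-78)]
t,o,R,r=fit2(M,[onz(c,p,92)[:2] for p in F]);print(t,o,r.round(1))
for z in(160,164,168):
  e=[w2m(onz(c,p,z)) for p in((232,203.5),(298,203.5))];print(z,[x.round(1) for x in e],(e[1]-e[0])[0])
a=load('s1');b=load('t1')
r1=ray(a,(196+181.5/4-.4-1.7,127+169.5/4-.4-1.5)); r2=ray(b,(215+190/4-.4,169+207/4-.4)); r3=ray(c,(265,203.5))
for rs in([r1,r2],[r1,r3],[r2,r3],[r1,r2,r3]): print(w2m(tri(rs)).round(1))
E
```

```text
0.35945374909878963 [595.16499519 -64.30140268] [[ 0.9 -0.3]
 [-1.3 -1.2]
 [ 0.7  0.2]
 [-0.3  1.4]]
160 [array([-82.9, -25.1, 160. ]), array([-29.9, -25. , 160. ])] 53.00359500876016
164 [array([-82.5, -23.8, 164. ]), array([-30.4, -23.7, 164. ])] 52.10344213024251
168 [array([-82.1, -22.5, 168. ]), array([-30.9, -22.4, 168. ])] 51.20328925172487
[-60.9 -20.1 166.7]
[-58.5 -19.6 166.6]
[-57.5 -23.6 162.3]
[-59.  -20.8 166.7]
```

Emit:
move_arm(
  series=[
    {"xyz":[0,0.01,-0.04],"dr":[0,0,0],"gripper":1},
    {"xyz":[0,0,-0.04],"dr":[0,0,0],"gripper":1},
    {"xyz":[0,0,-0.034],"dr":[0,0,0],"gripper":1},
    {"xyz":[0,0,0],"dr":[0,0,0],"gripper":0.66},
    {"xyz":[0,0,0],"dr":[0,0,0],"gripper":0.66},
  ],
  squeeze=15,
)

```text
time: 4.8
position: [545.7, -102.3, 160.1]
orientation: [-1.79, -2.577, 0.002]
contact_force: [-0.0, -0.3, 0.6]
width: 84.0
grasp_force: 0.0
```

```bash
python3 - <<'E'
from h import *
s=env.read_state();print(s['position'],w2m(s['position']),s['width'],s['contact_force'])
a=save('scene','s2');u=proj(a,s['position'])[0];print(u)
x,y=int(u[0])-60,int(u[1])-60;print(x,y)
cv2.imwrite('pics/c2.png',cv2.resize(a['frame'][y:y+100,x:x+130,::-1],None,fx=6,fy=6,interpolation=cv2.INTER_CUBIC))
E
```

```text
[ 545.71023141 -102.27721761  160.09238518] [-56.95920549 -18.41213482 160.09238518] 84.00203029346137 [-0.00367541 -0.32812517  0.64700098]
[240.82529315 169.50985785]
180 109
```

View pics/c2.png

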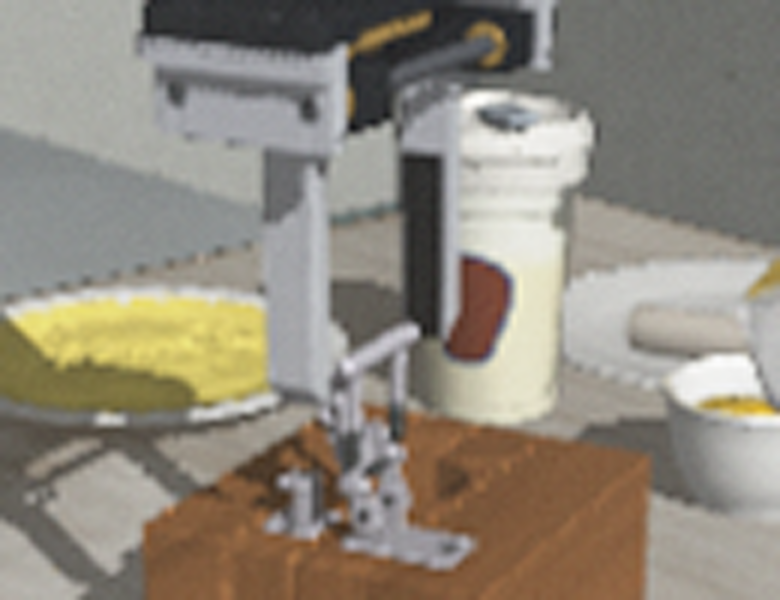

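Emit:
move_arm(
  series=[
    {"xyz":[0.002,-0.009,0],"dr":[0,0,0],"gripper":0.7},
    {"xyz":[0,0,0],"dr":[0,0,0],"gripper":0.6},
    {"xyz":[0,0,0],"dr":[0,0,0],"gripper":0.5},
    {"xyz":[0,0,0],"dr":[0,0,0],"gripper":0.4},
    {"xyz":[0,0,0],"dr":[0,0,0],"gripper":0.4},
  ],
  squeeze=15,
)

```text
time: 5.27
position: [548.8, -108.7, 162.3]
orientation: [1.794, 2.577, 0.001]
contact_force: [-0.6, 0.1, 1.9]
width: 50.8
grasp_force: 15.0
```

Emit:
move_arm(
  series=[
    {"xyz":[0,0,0],"dr":[0,0,0],"gripper":0.4},
    {"xyz":[0,0,0],"dr":[0,0,0],"gripper":0.4},
  ],
)

```text
time: 5.43
position: [548.9, -108.7, 162.3]
orientation: [1.794, 2.577, 0.001]
contact_force: [-0.5, 0.2, 3.1]
width: 50.9
grasp_force: 15.0
```

```bash
python3 - <<'E'
from h import *
s=env.read_state();print(s['position'],w2m(s['position']),s['width'],s['contact_force'],s['moment'])
a=save('scene','s3');c=save('wrist','w3')
x,y=210,145
A=cv2.resize(a['frame'][y:y+60,x:x+50,::-1],None,fx=8,fy=8,interpolation=cv2.INTER_CUBIC)
B=cv2.resize(c['frame'][175:295,180:340,::-1],(400,300),interpolation=cv2.INTER_CUBIC)
B=np.vstack([B,np.zeros((180,400,3),np.uint8)])
cv2.imwrite('pics/c3.png',np.hstack([A,B]))
E
```

```text
[ 548.8667914  -108.66142991  162.27727627] [-56.1951879  -25.49297621 162.27727627] 50.92066798373803 [-0.51498506  0.211992    3.12540031] [-0.06998469 -0.0803902  -0.01748378]
```

View pics/c3.png

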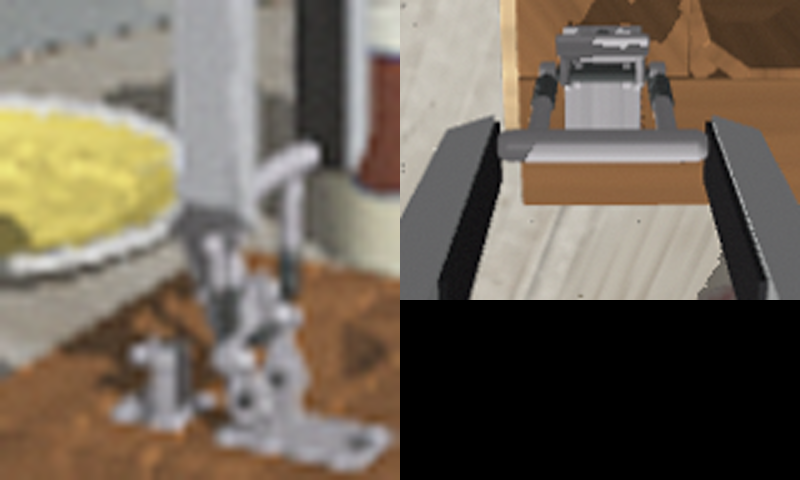

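The scene crop shows the bar at the far finger with its end at (312,152). In the wrist crop the bar runs from (498,147) to (708,147), held near the finger tips. I'll work out where it sits in the grip.

```bash
python3 - <<'E'
from h import *
a=load('s3');c=load('w3');s=env.read_state();p=s['position']
ux=np.r_[RM[:,0],0];uy=np.r_[RM[:,1],0]
q=lambda x,y:(180+(x-400)*.4-.3,175+y*.4-.3)
for L in(51,53):
  o1,v1=ray(c,q(498,146));o2,v2=ray(c,q(708,146))
  # scale so ends differ by L
  T=c['world_from_camera'][:3,:3];d1=v1/-(v1@T[:,2]);d2=v2/-(v2@T[:,2]);k=L/np.linalg.norm(d2-d1);P=o1+k*(d1+d2)/2
  print('wrist',L,w2m(P),(P-p)@np.c_[ux,uy,[0,0,1]])
rs=[ray(a,(210+254/8-.4-1.7,145+195/8-.4-1.5)),ray(c,q(603,146))]
P=tri(rs);print('tri',w2m(P),P-p)
for z in(0,10,20): print(z,[((proj(a,p+ux*e+[0,0,z])[0]+[1.7,1.5]-[210,145])*8).round() for e in(-26,26)],[((proj(c,p+ux*e+[0,0,z])[0]-[180,175])*2.5+[400,0]).round() for e in(-26,26)])
E
```

```text
wrist 51 [-56.75104852 -21.7019907  168.57433725] [-0.52509132  3.77316771  6.33159717]
wrist 53 [-56.72871672 -24.68982525 161.8029719 ] [-0.50275952  0.78533316 -0.43976818]
tri [-58.48977722 -19.73802041 166.60445797] [-4.10165906  4.6060858   4.36171788]
0 [array([237., 232.]), array([329., 177.])] [array([501., 148.]), array([707., 149.])]
10 [array([236., 196.]), array([329., 143.])] [array([496., 166.]), array([713., 166.])]
20 [array([236., 160.]), array([329., 108.])] [array([490., 185.]), array([719., 185.])]
```

Emit:
move_arm(
  series=[
    {"xyz":[-0.0055,0.0145,-0.001],"dr":[0,0,0],"gripper":0.4},
    {"xyz":[-0.0055,0.0145,-0.003],"dr":[0,0,0],"gripper":0.4},
    {"xyz":[-0.005,0.013,-0.006],"dr":[0,0,0],"gripper":0.4},
    {"xyz":[-0.005,0.013,-0.008],"dr":[0,0,0],"gripper":0.4},
    {"xyz":[0,0,0],"dr":[0,0,0],"gripper":0.4},
  ],
)

```text
time: 5.95
position: [536.9, -77.2, 151.8]
orientation: [-1.791, -2.577, -0.005]
contact_force: [-0.7, 4.5, 5.4]
width: 51.2
grasp_force: 15.0
```

```bash
python3 - <<'E'
from h import *
s=env.read_state();print(w2m(s['position']),s['width'],s['contact_force'])
E
```

```text
[-56.5721839    8.12219164 151.8088295 ] 51.19552452085459 [-0.65735809  4.54250431  5.38923931]
```

Emit:
move_arm(
  series=[
    {"xyz":[-0.0035,0.009,-0.007],"dr":[0,0,0],"gripper":0.4},
    {"xyz":[-0.0035,0.009,-0.008],"dr":[0,0,0],"gripper":0.4},
    {"xyz":[-0.003,0.0075,-0.014],"dr":[0,0,0],"gripper":0.4},
    {"xyz":[-0.003,0.0075,-0.014],"dr":[0,0,0],"gripper":0.4},
    {"xyz":[0,0,0],"dr":[0,0,0],"gripper":0.4},
  ],
)

```text
time: 6.37
position: [529.9, -59.3, 129.0]
orientation: [-1.79, -2.575, -0.008]
contact_force: [1.3, 8.3, 2.9]
width: 51.3
grasp_force: 15.0
```

```bash
python3 - <<'E'
from h import *
s=env.read_state();print(w2m(s['position']),s['width'],s['contact_force'])
a=save('scene','s4')
x,y=190,145
A=cv2.resize(a['frame'][y:y+60,x:x+80,::-1],None,fx=8,fy=8,interpolation=cv2.INTER_CUBIC)
cv2.imwrite('pics/c4.png',A)
p=s['position']
for P in [(-59,-22,106),(-59,16,102)]: print(((proj(a,m2w(*P))[0]+[1.7,1.5]-[x,y])*8).round())
E
```

```text
[-56.98148236  27.4021259  128.987315  ] 51.31360566961624 [1.25387715 8.34572605 2.86022018]
[430. 396.]
[313. 385.]
```

View pics/c4.png

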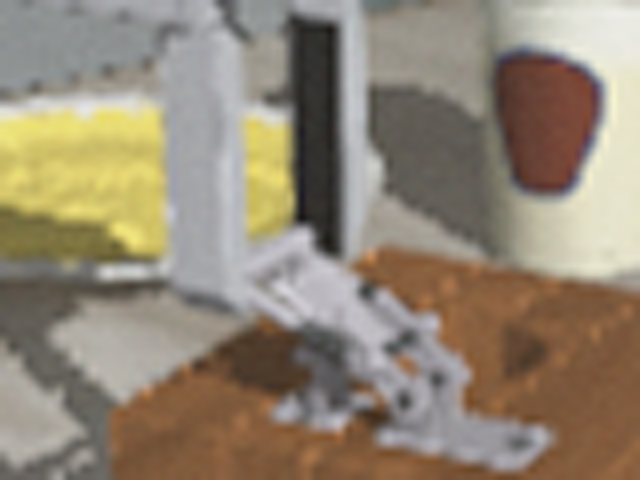

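The scene crop shows the fingers still holding the bar at about (265,265), with the lever leaned over to about 45° toward the keeper. The bar is out beyond the keeper's nose.

Emit:
move_arm(
  series=[
    {"xyz":[-0.003,0.0075,-0.01],"dr":[0,0,0],"gripper":0.4},
    {"xyz":[0,0,-0.012],"dr":[0,0,0],"gripper":0.4},
    {"xyz":[0,0,-0.014],"dr":[0,0,0],"gripper":0.4},
    {"xyz":[0,0,-0.012],"dr":[0,0,0],"gripper":0.4},
    {"xyz":[0,0,0],"dr":[0,0,0],"gripper":0.4},
  ],
)

```text
time: 6.83
position: [528.9, -56.9, 104.4]
orientation: [-1.791, -2.575, -0.006]
contact_force: [3.7, 7.5, -0.5]
width: 51.3
grasp_force: 15.0
```

```bash
python3 - <<'E'
from h import *
s=env.read_state();print(w2m(s['position']),s['width'],s['contact_force'])
E
```

```text
[-57.15592377  29.9542411  104.36186684] 51.33517946123175 [ 3.6921584   7.52908005 -0.50415177]
```

Emit:
move_arm(
  series=[
    {"xyz":[0,0,-0.008],"dr":[0,0,0],"gripper":0.4},
    {"xyz":[0,0,-0.007],"dr":[0,0,0],"gripper":0.4},
    {"xyz":[0,0,0],"dr":[0,0,0],"gripper":0.4},
  ],
)

```text
time: 7.08
position: [529.6, -58.5, 97.7]
orientation: [-1.793, -2.578, -0.004]
contact_force: [4.1, 4.6, -1.0]
width: 51.3
grasp_force: 15.0
```

```bash
python3 - <<'E'
from h import *
s=env.read_state();p=s['position'];print(w2m(p),s['width'],s['contact_force'])
a=save('scene','s5');c=save('wrist','w5')
x,y=195,155
A=cv2.resize(a['frame'][y:y+60,x:x+50,::-1],None,fx=8,fy=8,interpolation=cv2.INTER_CUBIC)
B=cv2.resize(c['frame'][140:284,180:340,::-1],(400,360),interpolation=cv2.INTER_CUBIC)
cv2.imwrite('pics/c5.png',np.hstack([A,np.vstack([B,np.zeros((120,400,3),np.uint8)])]))
E
```

```text
[-57.004773    28.21003226  97.69422624] 51.2896484576325 [ 4.091962    4.5565313  -1.00886544]
```

View pics/c5.png

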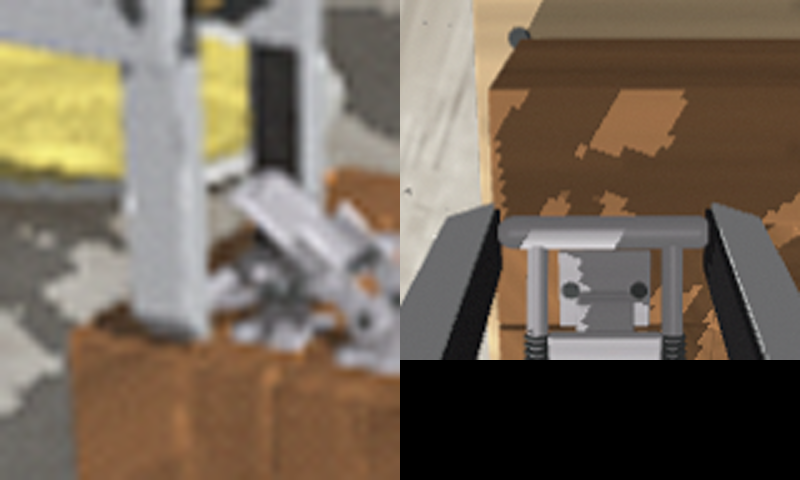

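The wrist crop shows the bar at (603,232), beyond the keeper plate at (605,290), with the rods straddling the keeper. Next I pull it back under the nose.

Emit:
move_arm(
  series=[
    {"xyz":[0.003,-0.008,-0.002],"dr":[0,0,0],"gripper":0.4},
    {"xyz":[0.003,-0.008,0],"dr":[0,0,0],"gripper":0.4},
    {"xyz":[0,0,0],"dr":[0,0,0],"gripper":0.4},
  ],
)

```text
time: 7.43
position: [532.4, -66.0, 96.7]
orientation: [-1.792, -2.576, -0.005]
contact_force: [3.2, 5.0, -1.4]
width: 51.4
grasp_force: 15.0
```

Emit:
move_arm(
  series=[
    {"xyz":[0.0014,-0.0038,0],"dr":[0,0,0],"gripper":0.4},
    {"xyz":[0.0014,-0.0038,0],"dr":[0,0,0],"gripper":0.4},
    {"xyz":[0,0,0],"dr":[0,0,0],"gripper":0.4},
  ],
)

```text
time: 7.68
position: [533.8, -69.8, 96.8]
orientation: [-1.793, -2.577, -0.005]
contact_force: [2.8, 5.0, -2.6]
width: 51.2
grasp_force: 15.0
```

```bash
python3 - <<'E'
from h import *
s=env.read_state();p=s['position'];print(w2m(p),s['width'],s['contact_force'],RM.T@s['contact_force'][:2])
E
```

```text
[-56.93108266  16.13218986  96.81256655] 51.191523903556224 [ 2.80120928  4.9939506  -2.60536373] [4.3501301  3.72326257]
```

Emit:
move_arm(
  series=[
    {"xyz":[0.0014,-0.0038,0],"dr":[0,0,0],"gripper":0.4},
    {"xyz":[0,0,0],"dr":[0,0,0],"gripper":0.4},
  ],
)

```text
time: 7.85
position: [534.5, -71.7, 96.8]
orientation: [-1.792, -2.577, -0.005]
contact_force: [3.3, 5.2, -1.6]
width: 51.3
grasp_force: 15.0
```

Emit:
move_arm(
  series=[
    {"xyz":[0.0014,-0.0038,0],"dr":[0,0,0],"gripper":0.4},
    {"xyz":[0,0,0],"dr":[0,0,0],"gripper":0.4},
  ],
)

```text
time: 8.02
position: [535.2, -73.4, 96.8]
orientation: [-1.792, -2.576, -0.006]
contact_force: [3.5, 4.8, -1.2]
width: 51.2
grasp_force: 15.0
```

Emit:
move_arm(
  series=[
    {"xyz":[0.0014,-0.0038,0],"dr":[0,0,0],"gripper":0.4},
    {"xyz":[0,0,0],"dr":[0,0,0],"gripper":0.4},
  ],
)

```text
time: 8.18
position: [535.3, -73.9, 96.7]
orientation: [-1.791, -2.574, -0.008]
contact_force: [2.6, 9.4, -0.2]
width: 51.1
grasp_force: 15.0
```

Emit:
move_arm(
  series=[
    {"xyz":[0,0,0],"dr":[0,0,0],"gripper":0.8},
    {"xyz":[0,0,0],"dr":[0,0,0],"gripper":0.8},
    {"xyz":[0,0,0],"dr":[0,0,0],"gripper":0.8},
    {"xyz":[0,0,0.04],"dr":[0,0,0],"gripper":0.8},
    {"xyz":[0,0,0.08],"dr":[0,0,0],"gripper":0.8},
  ],
)

```text
time: 8.6
position: [531.0, -77.1, 152.9]
orientation: [-1.787, -2.568, 0.008]
contact_force: [0.2, -0.2, -0.5]
width: 74.8
grasp_force: 0.0
```

Emit:
move_arm(
  series=[
    {"xyz":[-0.01,0.03,0.05],"dr":[0,0,0],"gripper":0},
    {"xyz":[-0.02,0.06,0],"dr":[0,0,0],"gripper":0},
    {"xyz":[0,0,0],"dr":[0,0,0],"gripper":0},
    {"xyz":[0,0,0],"dr":[0,0,0],"gripper":0},
  ],
)

```text
time: 8.93
position: [520.6, -32.6, 183.4]
orientation: [1.792, 2.58, -0.001]
contact_force: [-0.4, -0.5, -0.5]
width: 51.9
grasp_force: 0.0
```

```bash
python3 - <<'E'
from h import *
s=env.read_state();p=s['position'];print(w2m(p),s['width'],s['contact_force'])
a=save('scene','s6');c=save('wrist','w6')
x,y=195,140
A=cv2.resize(a['frame'][y:y+75,x:x+70,::-1],None,fx=6,fy=6,interpolation=cv2.INTER_CUBIC)
u=proj(c,m2w(-59,0,110))[0];print(u);X,Y=int(u[0])-45,int(u[1])-56
B=cv2.resize(c['frame'][Y:Y+112,X:X+90,::-1],(360,450),interpolation=cv2.INTER_CUBIC)
cv2.imwrite('pics/c6.png',np.hstack([A,B])); print(X,Y)
for P in [(-59,-22,106),(-59,16,102)]: print(((proj(a,m2w(*P))[0]+[1.7,1.5]-[x,y])*6).round())
E
```

```text
[-56.53474651  55.60039027 183.40597183] 51.93608865818209 [-0.38509605 -0.52623342 -0.52585584]
[258.73678668 257.42391514]
213 201
[292. 327.]
[205. 319.]
```

View pics/c6.png

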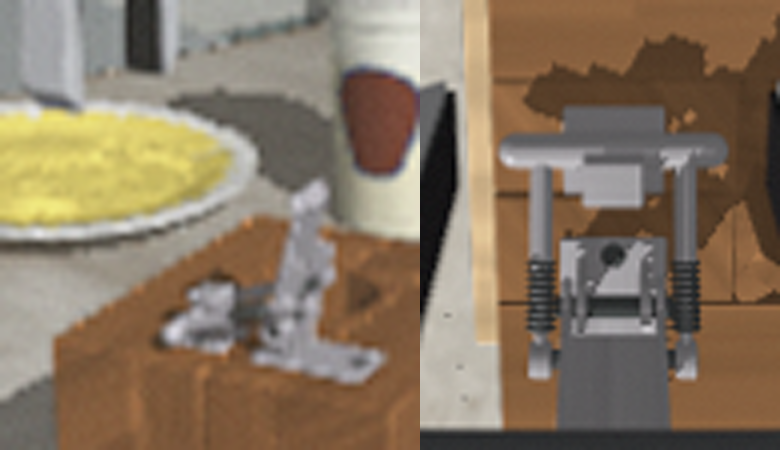

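The wrist crop shows the keeper's nose over the bar's middle at (612,160), with the rods straddling. The lever is about upright and leans slightly to the fixed side, so it's hooked. Next I press the lever.

Emit:
move_arm(
  series=[
    {"xyz":[0.015,-0.048,-0.04],"dr":[0,0,0],"gripper":0},
    {"xyz":[0.015,-0.048,-0.04],"dr":[0,0,0],"gripper":0},
    {"xyz":[0,0,0],"dr":[0,0,0],"gripper":0},
    {"xyz":[0,0,0],"dr":[0,0,0],"gripper":0},
    {"xyz":[0,0,0],"dr":[0,0,0],"gripper":0},
  ],
)

```text
time: 9.45
position: [535.8, -81.4, 142.8]
orientation: [-1.795, -2.576, 0.0]
contact_force: [0.9, 0.5, 0.2]
width: 10.4
grasp_force: 0.0
```

Emit:
move_arm(
  series=[
    {"xyz":[0,0,0],"dr":[0,0,0],"gripper":0},
    {"xyz":[0,0,0],"dr":[0,0,0],"gripper":0},
  ],
)

```text
time: 9.62
position: [536.7, -80.8, 144.3]
orientation: [1.793, 2.578, 0.001]
contact_force: [0.7, -0.3, -0.1]
width: 0.8
grasp_force: 0.0
```

```bash
python3 - <<'E'
from h import *
s=env.read_state();print(w2m(s['position']),s['width'],s['contact_force'])
E
```

```text
[-58.03125579   4.8622071  144.28998684] 0.8320566901659525 [ 0.68164647 -0.32514205 -0.08417393]
```

Emit:
move_arm(
  series=[
    {"xyz":[0.006,-0.0166,0],"dr":[0,0,0],"gripper":0},
    {"xyz":[0.006,-0.0166,0],"dr":[0,0,0],"gripper":0},
    {"xyz":[0.006,-0.0166,-0.002],"dr":[0,0,0],"gripper":0},
    {"xyz":[0.0037,-0.01,-0.005],"dr":[0,0,0],"gripper":0},
    {"xyz":[0.0037,-0.01,-0.005],"dr":[0,0,0],"gripper":0},
  ],
)

```text
time: 10.03
position: [549.8, -116.3, 138.3]
orientation: [1.795, 2.578, 0.002]
contact_force: [-1.4, 3.7, 6.2]
width: 0.4
grasp_force: 3.2
```

```bash
python3 - <<'E'
from h import *
s=env.read_state();print(w2m(s['position']),s['width'],s['contact_force'])
E
```

```text
[-57.98419624 -32.99128744 138.25342165] 0.3598763783813488 [-1.44437823  3.6827618   6.18168121]
```

Emit:
move_arm(
  series=[
    {"xyz":[0.003,-0.008,-0.007],"dr":[0,0,0],"gripper":0},
    {"xyz":[0.003,-0.008,-0.007],"dr":[0,0,0],"gripper":0},
    {"xyz":[0.0022,-0.0058,-0.01],"dr":[0,0,0],"gripper":0},
    {"xyz":[0.0022,-0.0058,-0.01],"dr":[0,0,0],"gripper":0},
  ],
)

```text
time: 10.37
position: [555.1, -130.6, 121.1]
orientation: [1.794, 2.577, 0.001]
contact_force: [-0.2, 1.8, 2.1]
width: 0.5
grasp_force: 1.4
```

Emit:
move_arm(
  series=[
    {"xyz":[0.001,-0.003,-0.01],"dr":[0,0,0],"gripper":0},
    {"xyz":[0.001,-0.003,-0.008],"dr":[0,0,0],"gripper":0},
    {"xyz":[0,0,-0.004],"dr":[0,0,0],"gripper":0},
    {"xyz":[0,0,0],"dr":[0,0,0],"gripper":0},
  ],
)

```text
time: 10.7
position: [555.2, -133.4, 110.9]
orientation: [-1.794, -2.579, 0.001]
contact_force: [-3.2, 0.6, 11.1]
width: 1.0
grasp_force: 5.4
```

```bash
python3 - <<'E'
from h import *
s=env.read_state();print(w2m(s['position']),s['width'],s['contact_force'])
E
```

```text
[-58.80385344 -50.89929732 110.86589036] 1.048139221321461 [-3.24166996  0.61164545 11.14629878]
```

Emit:
move_arm(
  series=[
    {"xyz":[0,0,-0.004],"dr":[0,0,0],"gripper":0},
    {"xyz":[0,0,0],"dr":[0,0,0],"gripper":0},
  ],
)

```text
time: 10.87
position: [555.3, -133.4, 110.8]
orientation: [1.794, 2.579, -0.002]
contact_force: [-7.3, 2.2, 19.3]
width: 0.3
grasp_force: 9.6
```

Emit:
move_arm(
  series=[
    {"xyz":[0,0,0.04],"dr":[0,0,0],"gripper":0},
    {"xyz":[0,0,0],"dr":[0,0,0],"gripper":0},
    {"xyz":[0,0,0],"dr":[0,0,0],"gripper":0},
    {"xyz":[0,0,-0.016],"dr":[0,0,0],"gripper":0},
    {"xyz":[0,0,-0.01],"dr":[0,0,0],"gripper":0},
  ],
)

```text
time: 11.28
position: [554.1, -132.5, 112.2]
orientation: [-1.793, -2.577, 0.001]
contact_force: [-0.3, -0.0, -0.4]
width: 0.6
grasp_force: 0.0
```

Emit:
move_arm(
  series=[
    {"xyz":[0,0,0],"dr":[0,0,0],"gripper":0},
    {"xyz":[0,0,-0.005],"dr":[0,0,0],"gripper":0},
    {"xyz":[0,0,0],"dr":[0,0,0],"gripper":0},
  ],
)

```text
time: 11.53
position: [554.6, -132.6, 111.2]
orientation: [-1.793, -2.577, 0.001]
contact_force: [-0.0, 0.6, -0.0]
width: 0.4
grasp_force: 0.0
```

Lowered again, the fingers reach 111.2 mm without touching, so the lever stays flat. Next I retreat, compare images numerically and hand in.

Emit:
move_arm(
  series=[
    {"xyz":[0,0,0.08],"dr":[0,0,0],"gripper":0},
    {"xyz":[0,0,0.08],"dr":[0,0,0],"gripper":0},
    {"xyz":[-0.05,0.06,0.04],"dr":[0,0,0],"gripper":0},
    {"xyz":[-0.05,0.06,0],"dr":[0,0,0],"gripper":0},
    {"xyz":[-0.05,0.06,0],"dr":[0,0,0],"gripper":0},
  ],
)

```text
time: 11.95
position: [481.9, -44.2, 212.5]
orientation: [1.795, 2.574, 0.002]
contact_force: [0.3, 1.2, 0.4]
width: 0.5
grasp_force: 0.0
```

Emit:
move_arm(
  series=[
    {"xyz":[-0.05,0.06,0],"dr":[0,0,0],"gripper":0},
    {"xyz":[-0.04,0.06,0],"dr":[0,0,0],"gripper":0},
    {"xyz":[0,0,0],"dr":[0,0,0],"gripper":0},
    {"xyz":[0,0,0],"dr":[0,0,0],"gripper":0},
  ],
)

```text
time: 12.28
position: [435.5, 16.8, 210.6]
orientation: [1.791, 2.581, -0.0]
contact_force: [-0.2, -1.0, -0.2]
width: 0.6
grasp_force: 0.0
```

```bash
python3 - <<'E'
from h import *
print(env.read_state()['position'])
b=save('top','t7');a=save('scene','s7')
# grey (steel) blobs in mould frame around the latch, seen from top at z~108
for d,n in((b,'top'),):
    hsv=cv2.cvtColor(d['frame'],cv2.COLOR_RGB2HSV)
    m=((hsv[:,:,1]<60)&(hsv[:,:,2]>90)).astype(np.uint8)
    ys,xs=np.nonzero(m);P=np.array([w2m(onz(d,(x,y),108)) for x,y in zip(xs,ys) if abs(x-262)<40 and abs(y-225)<40])
    q=P[(P[:,0]>-88)&(P[:,0]<-30)&(P[:,1]>-78)&(P[:,1]<60)];print(n,len(q),q.min(0).round(),q.max(0).round())
    for lo in range(-80,40,8):
        k=q[(q[:,1]>=lo)&(q[:,1]<lo+8)]
        if len(k): print(lo,len(k),k[:,0].min().round(),k[:,0].max().round())
# bystanders: image change since start
t0=load('t0');df=np.abs(t0['frame'].astype(int)-b['frame']).sum(2)
for nm,(x,y) in dict(pot=(329,167),cutter=(307,126),dough=(214,143)).items(): print(nm,df[y-12:y+12,x-12:x+12].mean().round(1))
E
```

```text
[435.50619775  16.77311941 210.60399191]
top 827 [-85. -76. 108.] [-34.  22. 108.]
-80 35 -69.0 -46.0
-72 63 -71.0 -46.0
-64 65 -71.0 -46.0
-56 78 -73.0 -46.0
-48 74 -73.0 -40.0
-40 87 -78.0 -39.0
-32 70 -76.0 -41.0
-24 30 -78.0 -47.0
-16 36 -79.0 -40.0
-8 32 -78.0 -40.0
0 86 -78.0 -40.0
8 130 -85.0 -34.0
16 41 -80.0 -38.0
pot 12.9
cutter 12.7
dough 13.4
```

```bash
python3 -c "
from rig import env
print(env.close_job())"
```

```text
the job is handed in; nothing more can be done
None
```

I handed the job in after about 12 s of robot time: the mould is shut, the bail bar sits under the keeper's nose, and the lever stayed flat when I checked it by touch and in the top image. In that image, the pot, cutter and dough look unmoved.

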